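# Set a vibrating table's amplitude by its edge thumbwheel, then start it

### The arm

A 7-joint arm with a two-finger parallel gripper is mounted at the origin on the work surface. World frame = base frame: x ahead of the robot, y to its left, z up, the work surface at z = 0. Lengths are in mm, angles in rad, forces in N, time in s.
With the tool pointing down it reaches from about 425 to 1025 mm from the base axis. Payload 9.4 kg.
Tool frame: the origin (TCP) lies at the very end of the fingers, on their centre line; the grasp point (between the pads) lies 19 mm behind it (hold_point_z is the z of the grasp point in the tool frame, in mm); z points along the fingers, y is the line along which they close (so a half turn about z gives the same grasp; the last joint's range is limited). The gripper opens to 85 mm and grips with 20 to 120 N. Pads are 22 mm wide; open, the fingers measure 114 mm over their backs; the gripper's body (76 mm by 85 mm) begins 54 mm behind the grasp point. The pads swing forward as they close: fully open they stand 13 mm farther back than shut.
Start: joints at [-1.261, 0.599, -0.003, 1.599, 0.002, 0.943, -0.08], TCP at [273.494, 671.435, 208.375] pointing down, gripper open.
Joint ranges: [-2.57, 2.57], [-0.35, 1.97], [-1.29, 1.29], [0.11, 2.56], [-1.05, 4.19], [0.11, 1.86], [-2.63, 2.63]. Speed limits (rad/s): [2.22, 2.22, 3.01, 3.01, 3.14, 3.14, 3.14].

### API

Orientations are given as a 3x3 rotation matrix whose columns are the frame's x, y, z axes.
In Python, from plant import observe, get_image, get_calibration, hand_in, hold_point_z gives the robot as it stands.
- The arm moves only by the tool carry_out, never from a script. Its argument "deltas" is one flat list of numbers, 5 for each row, row after row: the shift along the tool's x, y, z in m, then the turn about the tool's z in rad, then the finger opening in m, from 0 to 0.0854. In form: [x, y, z, turn, jaw, x, y, z, turn, jaw, ...]. A call has 1 to 20 rows; each row is the pose to reach, as a shift and turn from the pose commanded when the call began, along the tool's axes at that moment; what a row does not reach only later rows make up. A row lasts 1/8 s, in which the tool goes at most 62.5 mm and 10.7 degrees, less where a joint would pass 70% of its speed; a pose out of reach is approached as far as the arm can. A call with a gripper value outside its range is refused whole. The fingers move at their own pace and stop on an object; the grip force is fixed at half the most. Time passes only in rows, so rows that repeat a pose let the fingers close. It gives the time, the measured TCP pose, the force, the opening and the grip force at its end, in the units of the state.
- observe(): the state, without advancing time (a new reading comes with each control period).
- get_image(name): name is "scene" or "top" or "wrist"; returns (picture, depth): 480x640x3 uint8, red, green, blue; 480x640 float32, mm along the optical axis (not along the pixel's ray), 0 where there is no reading.
- get_calibration(name): a dict with "vfov" (degrees; the focal length in pixels is half the picture's height over the tangent of half this angle, whatever the lens; pixels are square), "cx", "cy" (the principal point, pixels), "dist_coeffs" ([k1, k2, p1, p2, k3] as OpenCV has them; the pictures are not rectified), "T" (4x4, takes a point from camera to world coordinates); the wrist camera has in their place "mount" (4x4, takes a point from camera to tool coordinates, whose origin is the TCP and whose axes are the flange's). Camera axes: x right, y up, looking along -z (the intrinsics and any distortion apply to the point x, -y, -z); pixel columns grow to the right and rows downward; lengths in mm; the calibration is good to about 2 mm. A picture is of the moment at which its call begins: read the wrist's pose just before it. get_calibration takes no time and is no camera call.
- hand_in(): hands the job in; it is judged then, once.
The state is a dict: "time": time; "qpos": joint angles; "qd": joint speeds; "joint_efforts": joint torques, N m; "position": TCP position; "orientation": TCP orientation; "wrist_force": force on the tool from outside, world axes, zero at the start; "moment": the same for the moment, N m; "grip_width": finger opening in mm; "gripper_force": force on a finger pad.
Only numpy, scipy, OpenCV 4.12 (cv2) and the standard library are available. Lean on these libraries where they do the work, as an engineer would, in place of code of your own. Each camera call takes 0.05 s, during which the arm holds its last target. There are 200 camera calls.

### The job

Get the vibrating table ready to settle the casting on its deck: with a fingertip, roll the edge thumbwheel in its panel slot, lightly, until the amplitude pointer lines up with the brass rider on the scale (within half a scale division), and take the finger off. Then push the start button fully in and let it come out again. The wheel drives a small potentiometer, so never lean on the controls; do not push the stop mushroom, do not shift the rider, and leave the casting and everything else on the bench where it is.

Things in the scene. Friction and masses are not known exactly. Their poses are not given: they have to be found in the camera images.
- wheel_crown (a point): Nominal top of the exposed edge of the amplitude thumbwheel, 7 mm above the panel; fixed to the panel. Axes: x up the panel's slope (12 degrees, rising away from the robot), y left along the slot and the scale, z square out of the panel. The wheel's bracket is adjustable: on any one machine the real top lies up to 2.5 mm above or below this point; find it by feel.
- wheel (a joint): The thumbwheel, ribbed black plastic, 40 mm across, 8 mm thick, axle along the panel's x, in a slot 10 by 36 mm. Angle in rad, 0 to 4.8 between stops; grows as its edge is rolled left (+y of wheel_crown), 20 mm a rad. Stiff: 2.5 N at the rim; stays where left. A fingertip pressure of about 6 N rolls it; under 3 N slips; over 15 N damages it.
- pointer_tip (a point): Tip of the amplitude pointer, a black bar 3 mm wide, 15 mm long, under the clear lens of the white scale, up the slope from the wheel. Ticks every 6 mm, 72 mm in all, zero at the right. The wheel drives it, 15 mm per rad, the same way as the finger rolls. Axes as wheel_crown.
- rider_tip (a point): Tip of the brass rider, 6 mm wide, 7 mm high, straddling the scale's upper rim; it marks the wanted setting, left of the pointer at the start, and slides if pushed. Axes as wheel_crown: pointer and rider line up when their tips agree along y (within 3 mm, half a division). Its tip stands 4 to 9 mm above the pointer: sight squarely.
- start_top (a point): Middle of the top of the start button: a low round black button, 20 mm across, standing 8 mm out of the panel in a flat steel collar, 74 mm to the right of the wheel. It is pushed straight into the panel (-z of this frame); axes as wheel_crown.
- start (a joint): Travel of the start button in m: 0 out, 0.004 fully in; a spring (1.6 N at the start of the travel, 4.8 N at the end) brings it back out.
- stop_top (a point): Middle of the top of the stop button: a black mushroom head, 36 mm across, standing 24 mm out of the panel, 74 mm to the left of the wheel. Not to be pushed.
- stop (a joint): Travel of the stop button in m: 0 out, 0.004 fully in.
- panel: The sloping control panel, 146 by 220 mm, aluminium in a grey desk, carrying the wheel, scale and buttons; origin at the middle of its upper face, 22 mm up the slope from the wheel; axes as wheel_crown. Its face there is about 80 mm above the bench. Behind it the desk has a flat ledge 94 mm above the bench; to its left, from 140 mm left of the wheel, the vibrating deck stands 114 mm high.
- casting_board: Wooden board 190 by 220 by 6 mm with a white cast slab 160 by 190 by 10 mm on it, lying on the vibrating deck to the left of the panel; origin under its middle. Leave alone.
- marker: White felt marker with black cap, 140 mm long, 17 mm thick, lying on the ledge behind the scale; origin under its middle. Leave alone.
- clamp_a: Grey plastic spring clamp, about 100 by 45 by 15 mm, lying on the bench in front of the control desk; origin under its pivot. Leave alone.
- clamp_b: Grey plastic spring clamp, about 100 by 45 by 15 mm, lying on the bench to the right of the control desk; origin under its pivot. Leave alone.
- clamp_c: Grey plastic spring clamp, about 100 by 45 by 15 mm, lying on the bench at the right-hand part of the bench; origin under its pivot. Leave alone.
- scraper: Black plastic scraper card, 97 by 100 by 6 mm, flat on the bench at the right; origin under its middle. Leave alone.
- screed_lath: Wooden screeding lath, 290 by 22 by 8 mm, lying across the cast slab on the deck; origin under its middle. Leave alone.
- pincers: Dark steel pincers, about 180 by 60 by 17 mm, flat on the bench at the far right; origin near their middle. Leave alone.

How it is judged:
By the outcome, as a careful person would: the job done as asked, in the order asked, and still so for the second after the job is handed in, with the robot touching nothing.
It also fails if it takes over 61 s, if anything falls off the work surface, if the arm or the gripper's body presses on something with over 40 N, if the wrist force passes 120 N, or if a joint passes its speed limit or range.

## Working session

There is one attempt and no reset: what is moved stays moved. The work goes in short steps, Python scripts to look and compute and a tool call to move; the robot and the scene stay as the last step left them, time stands still between calls to the robot, and variables do not carry over. Pictures are saved under pics/ and viewed, at most 10 in all, crops included, and the job is handed in when it is done.

Besides the shell and the picture viewer there is one more tool, called after "Call:" as a command line: name --argument value ..., lists and objects as JSON in quotes. carry_out: Moves the arm, as the interface text tells. Its arguments: {"type":"object","properties":{"deltas":{"type":"array"}},"required":["deltas"]}

```bash
mkdir -p pics
cat > h.py <<'E'
import numpy as np, cv2
from plant import observe,get_image,get_calibration,hand_in,hold_point_z
def K(c):
    f=240/np.tan(np.radians(c["vfov"])/2); return np.array([[f,0,c["cx"]],[0,f,c["cy"]],[0,0,1.]])
def T(name):
    c=get_calibration(name)
    if "T" in c: return c,np.array(c["T"])
    s=observe(); M=np.eye(4); M[:3,:3]=s["orientation"]; M[:3,3]=s["position"]; return c,M@np.array(c["mount"])
def ray(name,uv,M=None):
    c,t=T(name); M=t if M is None else M
    p=cv2.undistortPoints(np.array(uv,float).reshape(-1,1,2),K(c),np.array(c["dist_coeffs"],float))[:,0]
    d=np.c_[p[:,0],-p[:,1],-np.ones(len(p))]@M[:3,:3].T
    return M[:3,3],d   # point = o + depth*d
E
python3 - <<'E'
from h import *
s=observe(); print(s)
for n in("scene","top"):
    im,d=get_image(n); cv2.imwrite(f"pics/{n}.png",im[:,:,::-1]); np.save(f"pics/{n}.npy",d); print(n,get_calibration(n))
print(get_calibration("wrist"))
E
```

```text
{'time': 0.0, 'qpos': array([-1.26072099,  0.60014503, -0.00259733,  1.60011767,  0.00181817,
        0.94287374, -0.0798179 ]), 'qd': array([ 0.00098279, -0.00143416, -0.00032083, -0.00196218,  0.00088943,
       -0.00052593, -0.00228478]), 'joint_efforts': array([-2.34378149e-04, -7.76430345e+01,  1.56475604e+00, -2.58006370e+01,
        1.23525871e-02,  8.92144279e-03,  3.03479328e-05]), 'position': array([273.27675471, 670.99117251, 207.50617234]), 'orientation': array([[-9.26166443e-01,  3.77114710e-01, -4.62914867e-04],
       [ 3.77114973e-01,  9.26165285e-01, -1.47028473e-03],
       [-1.25730321e-04, -1.53630051e-03, -9.99998812e-01]]), 'wrist_force': array([0.95328533, 0.47657811, 0.16748473]), 'moment': array([-0.01531881, -0.02734827, -0.05382107]), 'gripper_force': 0.0, 'grip_width': 85.47630073010137}
scene {'vfov': 42.71893831472294, 'cx': 321.78722577748823, 'cy': 230.6297449962364, 'dist_coeffs': array([-0.19206664,  0.        ,  0.        ,  0.        ,  0.        ]), 'T': array([[ 5.37102666e-02, -8.43147370e-01,  5.34993196e-01,
         1.42086205e+03],
       [ 
[... 583 characters left out ...]
0273276e+02],
       [ 2.17065445e-02,  7.35304045e-02,  9.97056721e-01,
         1.22033369e+03],
       [ 0.00000000e+00,  0.00000000e+00,  0.00000000e+00,
         1.00000000e+00]])}
{'vfov': 65.28971672231133, 'cx': 320.80853484017535, 'cy': 239.36593566092566, 'dist_coeffs': array([0.01458277, 0.        , 0.        , 0.        , 0.        ]), 'mount': array([[-7.90795274e-04,  9.55329998e-01,  2.95540133e-01,
         7.54369493e+01],
       [ 9.99999687e-01,  7.66631528e-04,  1.97634513e-04,
         1.30539559e-02],
       [-3.77642045e-05,  2.95540196e-01, -9.55330305e-01,
        -1.64754575e+02],
       [ 0.00000000e+00,  0.00000000e+00,  0.00000000e+00,
         1.00000000e+00]])}
```

View pics/top.png

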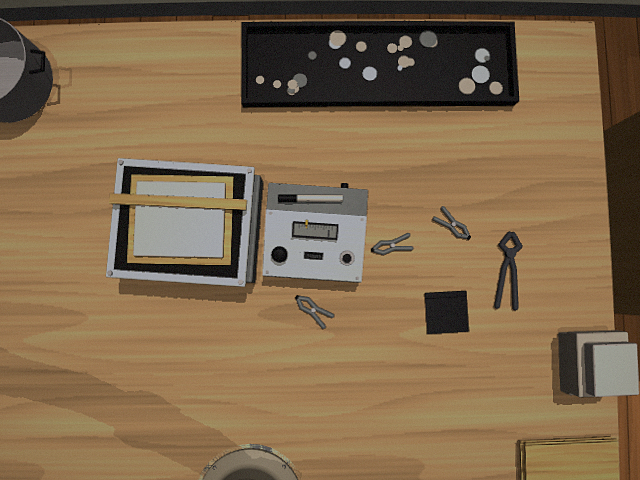

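View pics/scene.png

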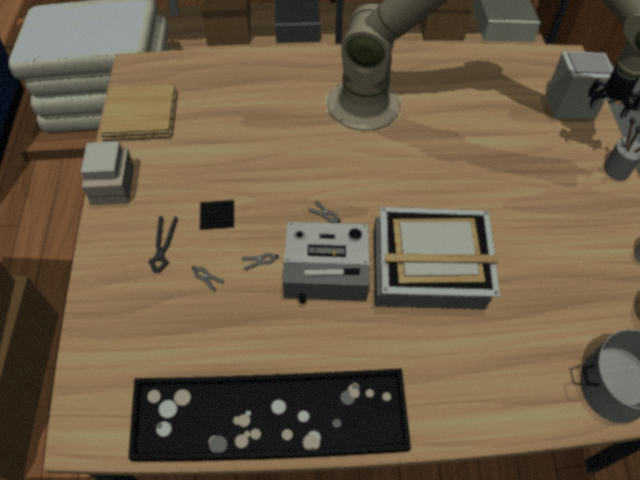

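The top view shows the panel: wheel near (313,255), start (347,258), stop (279,255), scale (314,231), with the rider near (307,223).

Run:
```python
from h import *
d=np.load("pics/top.npy")
def P(u,v):
    z=np.median(d[int(v)-1:int(v)+2,int(u)-1:int(u)+2]); o,r=ray("top",[(u,v)]); return o+z*r[0]
for n,u,v in [("wheel",313,255),("start",347,258),("stop",279,255),("scale",314,231),("BL",268,276),("BR",359,278),("TL",271,217),("TR",362,220)]: print(n,P(u,v).round(1))
us,vs=np.meshgrid(range(270,358,4),[240,243,268,271]); p=np.array([P(u,v) for u,v in zip(us.ravel(),vs.ravel())])
A=np.c_[p[:,:2],np.ones(len(p))]; w=np.ones(len(p))
for _ in range(10):
    c=np.linalg.lstsq(A*w[:,None],p[:,2]*w,rcond=None)[0]; w=1/(1+(abs(A@c-p[:,2])/2)**2)
print(c, np.degrees(np.arctan(np.hypot(*c[:2]))), np.degrees(np.arctan2(c[1],c[0])))
```

```text
wheel [ 555.7 -155.2   84.7]
start [ 548.2 -229.5   83. ]
stop [555.8 -82.   99.3]
scale [ 607.2 -158.1   96.4]
BL [512.5 -51.7  31.6]
BR [ 504.2 -256.3   67.4]
TL [639.4 -64.8  93. ]
TR [ 630.5 -263.4   91.5]
[ 2.10313568e-01 -1.86949644e-02 -4.36627143e+01] 11.922478834084112 -5.0797227586420535
```

Call:
carry_out --deltas '[-0.04, -0.038, 0, -0.02, 0, -0.08, -0.076, 0, -0.04, 0, -0.12, -0.114, 0, -0.06, 0, -0.16, -0.152, 0, -0.08, 0, -0.2, -0.19, 0, -0.1, 0, -0.24, -0.229, 0, -0.12, 0, -0.28, -0.267, 0, -0.14, 0, -0.32, -0.305, 0, -0.16, 0, -0.36, -0.343, 0, -0.18, 0, -0.4, -0.381, 0, -0.2, 0, -0.44, -0.42, 0, -0.22, 0, -0.48, -0.458, 0, -0.24, 0, -0.52, -0.496, 0, -0.26, 0, -0.56, -0.534, 0, -0.29, 0, -0.6, -0.572, 0, -0.31, 0, -0.63, -0.6, 0, -0.33, 0, -0.657, -0.627, 0.005, -0.342, 0, -0.657, -0.627, 0.009, -0.342, 0, -0.657, -0.627, 0.009, -0.342, 0, -0.657, -0.627, 0.009, -0.342, 0]'

```text
time: 2.6
position: [645.3, -155.5, 199.5]
orientation: [[-0.999, 0.043, -0.0], [0.043, 0.999, 0.001], [0.0, 0.001, -1.0]]
wrist_force: [-0.8, 0.0, 1.1]
grip_width: 0.4
gripper_force: 0.0
```

Run:
```python
from h import *
s=observe(); print(s["time"],s["position"],s["orientation"],s["wrist_force"],s["grip_width"])
np.save("pics/w1M.npy",T("wrist")[1])
im,d=get_image("wrist"); cv2.imwrite("pics/w1.png",im[:,:,::-1]); np.save("pics/w1.npy",d)
```

```text
2.6 [ 645.30565982 -155.5341778   199.47628328] [[-9.99072643e-01  4.30561238e-02 -1.54202573e-04]
 [ 4.30560205e-02  9.99072467e-01  6.19918922e-04]
 [ 1.80750851e-04  6.12704686e-04 -9.99999796e-01]] [-0.76107574  0.00847168  1.05142707] 0.4448153999459399
```

View pics/w1.png

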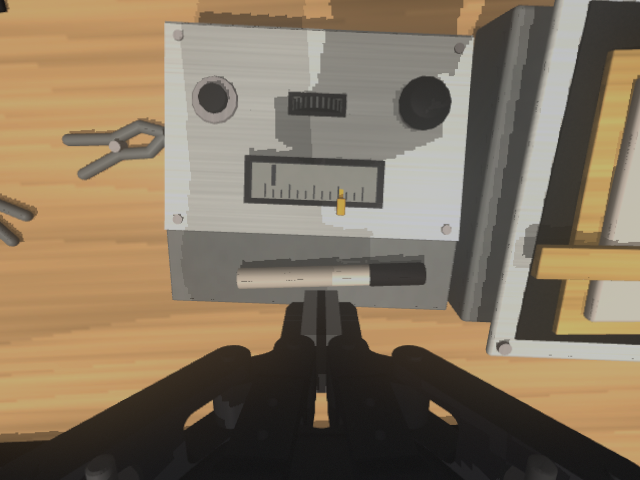

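Wrist view (image right = +y, down = +x): wheel (317,104), start (212,97), stop (424,102), pointer ≈(274,175), rider ≈(341,195). I'll enlarge the scale.

Run:
```python
from h import *
im=cv2.imread("pics/w1.png"); cv2.imwrite("pics/w1c.png",cv2.resize(im[80:230,235:395],None,fx=5,fy=4,interpolation=cv2.INTER_CUBIC)[:600])
M=np.load("pics/w1M.npy"); d=np.load("pics/w1.npy")
us,vs=np.meshgrid(range(175,465,6),[50,60,135,215,145]); us=us.ravel(); vs=vs.ravel()
o,r=ray("wrist",np.c_[us,vs],M); z=d[vs,us]; p=o+z[:,None]*r
A=np.c_[p[:,:2],np.ones(len(p))]; w=(z>0)*1.
for _ in range(15):
    c=np.linalg.lstsq(A*w[:,None],p[:,2]*w,rcond=None)[0]; w=(z>0)/(1+(abs(A@c-p[:,2])/1)**2)
print(c,np.degrees(np.arctan(np.hypot(*c[:2]))))
n=np.array([-c[0],-c[1],1]); n/=np.linalg.norm(n)
def on(uv,h):  # intersect with plane offset h
    o,r=ray("wrist",[uv],M); r=r[0]; p0=np.array([0,0,c[2]])+h*n; return o+r*(n@(p0-o))/(n@r)
for nm,uv in dict(A=(165,22),B=(474,38),C=(166,230),D=(458,241)).items(): print(nm,on(uv,0).round(1))
scr=[on(q,2) for q in [(179,35),(460,48),(446,229),(178,218)]]
yv=(scr[1]-scr[0])+(scr[2]-scr[3]); yv-=n*(n@yv); yv/=np.linalg.norm(yv); xv=np.cross(yv,n); print("R",np.c_[xv,yv,n].round(4))
Rp=np.c_[xv,yv,n]; np.savez("pics/panel.npz",R=Rp,c=c)
wc=on((317,104),5); st=on((212,97),8)
print("wheel",wc,"start",st,"diff",Rp.T@(st-wc)); print("stop",Rp.T@(on((424,102),24)-wc))
for h in (0,3): print("ptr",(Rp.T@(on((274,175),h)-wc)).round(1))
for h in (6,10): print("rider",(Rp.T@(on((341,190),h)-wc)).round(1))
```

```text
[ 2.15487338e-01 -1.89698151e-02 -4.77399494e+01] 12.20618792916634
A [ 497.3 -259.1   64.3]
B [517.  -40.4  64.4]
C [ 640.7 -270.5   95.4]
D [658.9 -53.   95.2]
R [[ 9.738e-01  8.560e-02 -2.106e-01]
 [-8.350e-02  9.963e-01  1.850e-02]
 [ 2.114e-01 -5.000e-04  9.774e-01]]
wheel [ 556.71635141 -154.34324514   80.26888739] start [ 549.13350937 -227.62705078   83.09445067] diff [ -0.66621806 -73.66515882   3.        ]
stop [ 0.77356917 71.13791577 19.        ]
ptr [ 50.8 -29.7  -5. ]
ptr [ 51.1 -29.4  -2. ]
rider [60.  19.8  1. ]
rider [60.2 19.6  5. ]
```

View pics/w1c.png

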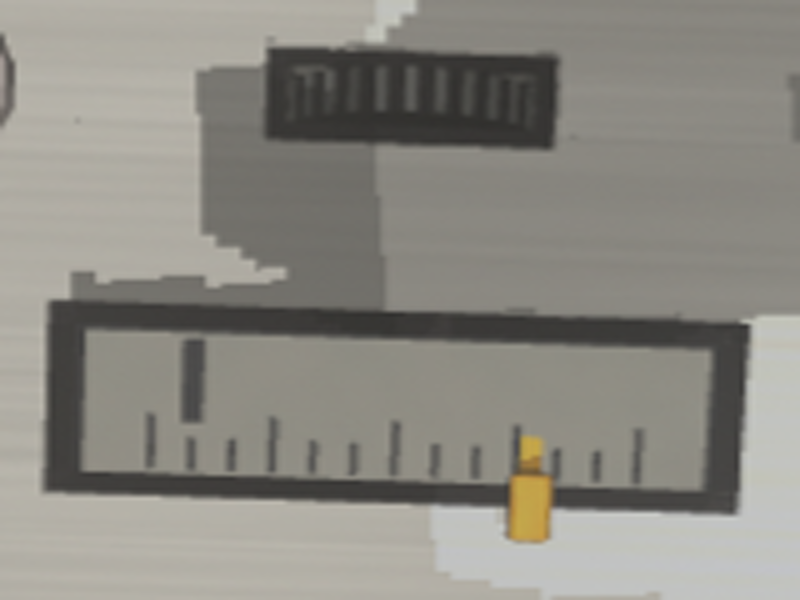

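The crop shows the ticks 40.6 px apart. The pointer is at about division 1.03 and the rider, corrected for parallax, at about 9.25. That leaves about 49 mm for the pointer to go, or about 66 mm of rim. I'll go above the wheel with the fingers shut.

Call:
carry_out --deltas '[0.045, -0.005, 0, 0.02, 0, 0.09, -0.01, 0, 0.042, 0, 0.09, -0.01, 0.03, 0.042, 0, 0.09, -0.01, 0.06, 0.042, 0, 0.09, -0.01, 0.085, 0.042, 0, 0.09, -0.01, 0.1, 0.042, 0, 0.09, -0.01, 0.108, 0.042, 0, 0.09, -0.01, 0.1105, 0.042, 0, 0.09, -0.01, 0.1105, 0.042, 0, 0.09, -0.01, 0.1105, 0.042, 0]'

```text
time: 3.9
position: [555.5, -163.1, 89.5]
orientation: [[-0.996, 0.087, 0.001], [0.087, 0.996, -0.0], [-0.001, -0.0, -1.0]]
wrist_force: [1.5, -0.6, 0.2]
grip_width: 0.1
gripper_force: 0.0
```

Run:
```python
from h import *
s=observe(); print(s["time"],s["position"],s["wrist_force"],s["orientation"].round(4).tolist())
```

```text
3.9 [ 555.4624648  -163.12868435   89.51243838] [ 1.46279951 -0.64947853  0.15174367] [[-0.9962, 0.0868, 0.001], [0.0868, 0.9962, -0.0002], [-0.001, -0.0001, -1.0]]
```

Call:
carry_out --deltas '[0, 0.003, 0.001, 0, 0, 0, 0.003, 0.002, 0, 0, 0, 0.003, 0.003, 0, 0, 0, 0.003, 0.0035, 0, 0, 0, 0.003, 0.004, 0, 0, 0, 0.003, 0.004, 0, 0]'

```text
time: 4.65
position: [555.3, -160.1, 84.8]
orientation: [[-0.996, 0.087, -0.0], [0.087, 0.996, -0.0], [0.0, -0.0, -1.0]]
wrist_force: [0.5, -0.1, 0.1]
grip_width: -0.1
gripper_force: 0.0
```

Call:
carry_out --deltas '[0, 0, 0.0005, 0, 0, 0, 0, 0.001, 0, 0, 0, 0, 0.001, 0, 0]'

```text
time: 5.03
position: [555.3, -160.0, 83.9]
orientation: [[-0.996, 0.087, -0.0], [0.087, 0.996, -0.0], [0.0, -0.0, -1.0]]
wrist_force: [-0.4, -0.6, 0.0]
grip_width: -0.2
gripper_force: 0.0
```

Call:
carry_out --deltas '[0, 0, 0.0005, 0, 0, 0, 0, 0.001, 0, 0, 0, 0, 0.001, 0, 0]'

```text
time: 5.4
position: [555.3, -160.1, 82.9]
orientation: [[-0.996, 0.087, -0.0], [0.087, 0.996, 0.0], [0.0, -0.0, -1.0]]
wrist_force: [-0.6, -0.7, 0.1]
grip_width: 0.4
gripper_force: 0.0
```

Call:
carry_out --deltas '[0, 0, 0.0005, 0, 0, 0, 0, 0.0005, 0, 0]'

```text
time: 5.65
position: [555.3, -160.0, 82.4]
orientation: [[-0.996, 0.087, -0.0], [0.087, 0.996, -0.0], [0.0, -0.0, -1.0]]
wrist_force: [0.1, 0.0, -0.1]
grip_width: 0.2
gripper_force: 0.0
```

Call:
carry_out --deltas '[0, 0, 0.0005, 0, 0, 0, 0, 0.0005, 0, 0]'

```text
time: 5.9
position: [555.3, -160.1, 81.9]
orientation: [[-0.996, 0.087, -0.0], [0.087, 0.996, -0.0], [0.0, -0.0, -1.0]]
wrist_force: [0.8, 0.5, 1.1]
grip_width: -0.1
gripper_force: 0.0
```

Call:
carry_out --deltas '[0, 0, 0.0005, 0, 0, 0, 0, 0.0005, 0, 0]'

```text
time: 6.15
position: [555.3, -160.0, 81.3]
orientation: [[-0.996, 0.087, -0.0], [0.087, 0.996, 0.0], [0.0, 0.0, -1.0]]
wrist_force: [-0.1, 0.4, -0.1]
grip_width: -0.0
gripper_force: 0.0
```

Run:
```python
from h import *
s=observe(); print(s["wrist_force"],s["moment"],s["position"])
```

```text
[-0.05181019  0.42650687 -0.07469353] [-0.02678034 -0.01728422  0.0272871 ] [ 555.30232255 -160.00475921   81.33575532]
```

Call:
carry_out --deltas '[0, 0, 0.0005, 0, 0, 0, 0, 0.0005, 0, 0]'

```text
time: 6.4
position: [555.3, -160.0, 80.9]
orientation: [[-0.996, 0.087, -0.0], [0.087, 0.996, 0.0], [0.0, 0.0, -1.0]]
wrist_force: [-0.5, 0.1, -0.3]
grip_width: 0.1
gripper_force: 0.0
```

Call:
carry_out --deltas '[0, 0, 0.0003, 0, 0, 0, 0, 0.0003, 0, 0]'

```text
time: 6.65
position: [555.4, -160.0, 80.6]
orientation: [[-0.996, 0.087, 0.0], [0.087, 0.996, -0.0], [-0.0, -0.0, -1.0]]
wrist_force: [-0.7, -0.4, -0.2]
grip_width: -0.2
gripper_force: 0.0
```

Call:
carry_out --deltas '[0, 0, 0.0003, 0, 0, 0, 0, 0.0003, 0, 0]'

```text
time: 6.9
position: [555.4, -160.0, 80.3]
orientation: [[-0.996, 0.087, 0.0], [0.087, 0.996, -0.0], [-0.0, -0.0, -1.0]]
wrist_force: [0.4, -0.2, 0.1]
grip_width: -0.0
gripper_force: 0.0
```

Run:
```python
from h import *
M=np.load("pics/w1M.npy"); d=np.load("pics/w1.npy"); q=np.load("pics/panel.npz"); R=q["R"];c=q["c"]
def prof(us,vs):
    us,vs=np.array(us),np.array(vs); o,r=ray("wrist",np.c_[us,vs],M); p=o+d[vs,us][:,None]*r
    return ((p-[0,0,c[2]])@R[:,2]).round(1)
for v in (98,101,104,107,110): print(v,prof(range(285,351,4),[v]*17))
print("start",prof(range(190,240,4),[97]*13)); print("scale",prof(range(245,390,8),[180]*19))
s=observe();im,dd=get_image("wrist"); cv2.imwrite("pics/w2.png",im[:,:,::-1])
```

```text
98 [-0.5  1.3 -4.   0.8  5.   5.7  5.9  5.9  6.9  6.8  7.6  5.7  1.9  1.8
  1.4  0.8 -0.7]
101 [  0.2  -0.2  -2.    1.2   3.3   5.7   6.6   7.1   7.2   5.8   5.7   5.7
   2.7   1.6 -66.    0.2   1.1]
104 [ 1.6  2.2 -2.1  1.2  4.   4.7  4.9  7.   6.8  5.2  4.   5.9  2.3 -0.8
 -4.5  2.3  0.5]
107 [-0.5  0.7 -2.6 -0.1  4.2  5.3  5.7  7.5  7.3  6.4  5.7  5.2  3.2  1.5
 -2.6  0.4 -0.2]
110 [-0.   1.2 -2.3 -1.5 -1.6 -0.4  0.8  1.7  1.2  1.6  2.   2.2  3.2  0.6
  1.4  0.7 -0.4]
start [-0.2  1.3  7.1  8.2  7.3  8.1  7.6  8.2  8.1  7.   1.6  2.7 -0.6]
scale [ 9.2  8.8  9.   9.5  8.3  8.7  8.5  8.5  8.6  8.9  9.7  9.1  7.6  8.3
  9.2  9.3  9.1  7.8 -1.6]
```

View pics/w2.png

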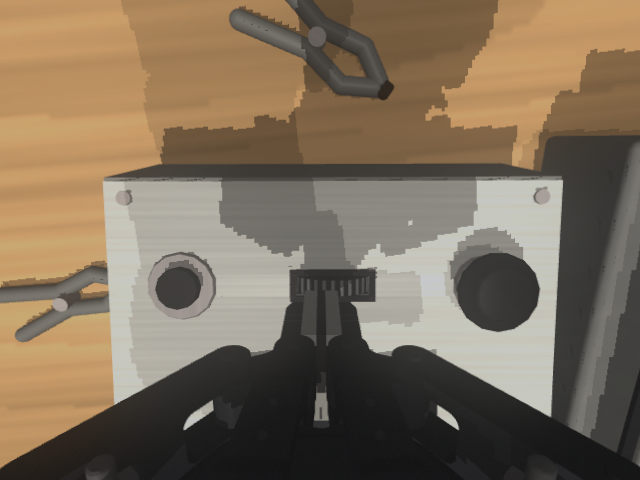

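The fingers sit over the slot, about 5 mm right of its centre (slot columns 290–376, fingers centred on 322). They have not touched the wheel yet.

Run:
```python
from h import *
def at(uv,z):
    o,r=ray("wrist",[uv]); r=r[0]; return (o+r*(z-o[2])/r[2]).round(1)
q=np.load("pics/panel.npz"); c=q["c"]
def pl(uv,h=0):
    n=q["R"][:,2]; o,r=ray("wrist",[uv]); r=r[0]; p0=np.array([0,0,c[2]])+h*n; return (o+r*(n@(p0-o))/(n@r)).round(1)
print("tip front",at((305,290),80.3),at((341,290),80.3))
print("slot",[pl(x).tolist() for x in [(290,269),(376,269),(376,301),(290,301)]])
print("start",pl((180,288),8),"stop",pl((500,291),24), "screws",pl((124,197),2),pl((542,196),2))
```

```text
tip front [ 555.8 -167.7   80.3] [ 557.3 -150.5   80.3]
slot [[547.0, -174.5, 73.4], [550.7, -132.4, 73.4], [566.3, -133.6, 76.8], [562.6, -176.0, 76.8]]
start [ 548.4 -226.    82.9] stop [555.3 -83.1  98. ] screws [ 505.6 -249.8   68. ] [522.6 -51.6  67.9]
```

Run:
```python
from h import *
im,d=get_image("wrist"); c,M=T("wrist"); s=observe()
vs=np.arange(280,345,4)
for u in (312,333):
    o,r=ray("wrist",np.c_[np.full(len(vs),u),vs]); p=o+d[vs,u][:,None]*r
    print(u,[(v,*((x-s["position"])@s["orientation"]).round(1)) for v,x in zip(vs,p)])
v=294;us=np.arange(296,352,3); o,r=ray("wrist",np.c_[us,np.full(len(us),v)]); p=o+d[v,us][:,None]*r
print(((p-s["position"])@s["orientation"]).round(1).tolist()); print(s["wrist_force"])
cv2.imwrite("pics/w2c.png",cv2.resize(im[255:325,280:380,::-1],None,fx=7,fy=7,interpolation=cv2.INTER_CUBIC))
```

```text
312 [(np.int64(280), np.float64(3.5), np.float64(-4.2), np.float64(1.6)), (np.int64(284), np.float64(1.6), np.float64(-4.2), np.float64(1.2)), (np.int64(288), np.float64(-0.4), np.float64(-4.2), np.float64(0.9)), (np.int64(292), np.float64(10.9), np.float64(-3.5), np.float64(-27.5)), (np.int64(296), np.float64(11.0), np.float64(-3.4), np.float64(-31.3)), (np.int64(300), np.float64(11.0), np.float64(-3.3), np.float64(-34.9)), (np.int64(304), np.float64(11.0), np.float64(-3.2), np.float64(-38.3)), (np.int64(308), np.float64(10.9), np.float64(-3.2), np.float64(-41.1)), (np.int64(312), np.float64(11.1), np.float64(-3.1), np.float64(-44.6)), (np.int64(316), np.float64(11.6), np.float64(-3.0), np.float64(-48.3)), (np.int64(320), np.float64(11.3), np.float64(-3.0), np.float64(-50.6)), (np.int64(324), np.float64(10.9), np.float64(-2.9), np.float64(-52.6)), (np.int64(328), np.float64(11.6), np.float64(-2.8), np.float64(-56.4)), (np.int64(332), np.float64(11.5), np.float64(-2.8), np.float64(-58.7)), (np.int64(336), np.float64(10.8), np.float64(-2.8), np.float64(-59.8)), (np.int64(340), np.floa
[... 1047 characters left out ...]
int64(332), np.float64(11.4), np.float64(4.0), np.float64(-58.4)), (np.int64(336), np.float64(10.4), np.float64(4.0), np.float64(-59.2)), (np.int64(340), np.float64(12.6), np.float64(3.8), np.float64(-65.0)), (np.int64(344), np.float64(12.0), np.float64(3.7), np.float64(-66.2))]
[[-6.1, -12.4, 6.2], [-5.8, -10.9, 5.7], [-6.2, -9.4, 6.5], [11.0, -6.2, -29.5], [11.0, -5.0, -29.5], [11.1, -3.8, -29.9], [10.9, -2.7, -29.3], [10.8, -1.5, -29.1], [10.5, -0.3, -28.6], [11.1, 0.9, -29.8], [10.7, 2.1, -29.0], [11.0, 3.3, -29.5], [11.1, 4.5, -29.9], [10.9, 5.7, -29.3], [-2.3, 8.2, -1.6], [-2.2, 9.6, -1.9], [-2.5, 11.1, -1.3], [-3.4, 12.7, 0.6], [-2.3, 13.9, -1.6]]
[ 0.54245965 -0.48647137  0.17694843]
```

View pics/w2c.png

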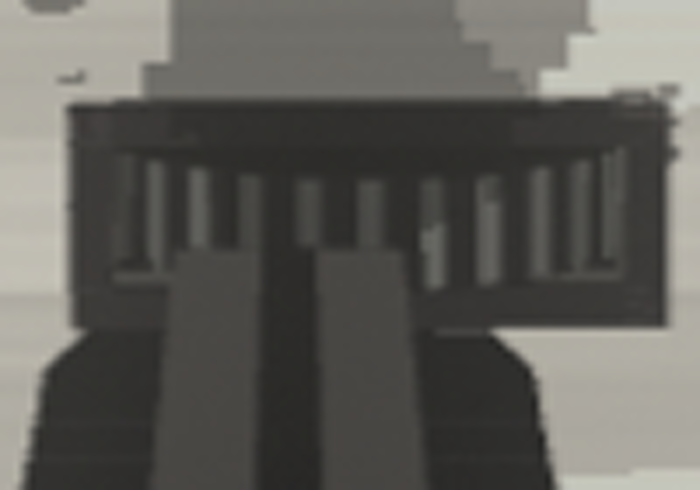

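The enlarged view shows the visible finger ends at tool z ≈ -26, well above the wheel. I'll check this against the scene camera.

Run:
```python
from h import *
print(hold_point_z() if callable(hold_point_z) else hold_point_z)
s=observe(); im,d=get_image("scene"); c,M=T("scene")
def pr(p):
    q=np.linalg.inv(M)@np.r_[p,1]; r=cv2.projectPoints(np.array([[q[0],-q[1],-q[2]]]),np.zeros(3),np.zeros(3),K(c),np.array(c["dist_coeffs"]))[0]; return r.ravel().round(1)
tc=s["position"]; 
for dx,dz in((0,0),(11,0),(11,26),(0,26)): print(dx,dz,pr(tc+[dx,0,dz]))
u0,v0=pr(tc).astype(int); x0,y0=u0-50,v0-45
cv2.imwrite("pics/s2c.png",cv2.resize(im[y0:y0+75,x0:x0+100,::-1],None,fx=8,fy=8,interpolation=cv2.INTER_CUBIC)); print(x0,y0)
for v in range(v0-20,v0+8,2):
    o,r=ray("scene",[(u0,v)]); print(v,(o+d[v,u0]*r[0]-tc).round(1))
```

```text
-18.700000000000003
0 0 [323.8 235.5]
11 0 [324.1 239. ]
11 26 [324.2 233.8]
0 26 [324.  230.2]
273 190
215 [  6.   -4.2 107.1]
217 [ 11.1  -4.5 105.7]
219 [11.7 -4.4 97.6]
221 [15.8 -4.6 94.6]
223 [ 6.8 -3.7 71.5]
225 [ 6.7 -3.5 62. ]
227 [10.1 -3.7 57.8]
229 [11.2 -3.6 49.9]
231 [ 7.7 -3.2 34.7]
233 [-8.9 -1.7 -1.6]
235 [-1.7 -2.1 -0.2]
237 [ 5.3 -2.5  0.9]
239 [ 9.8 -2.7 -1.8]
241 [20.1 -3.4  4.8]
```

View pics/s2c.png

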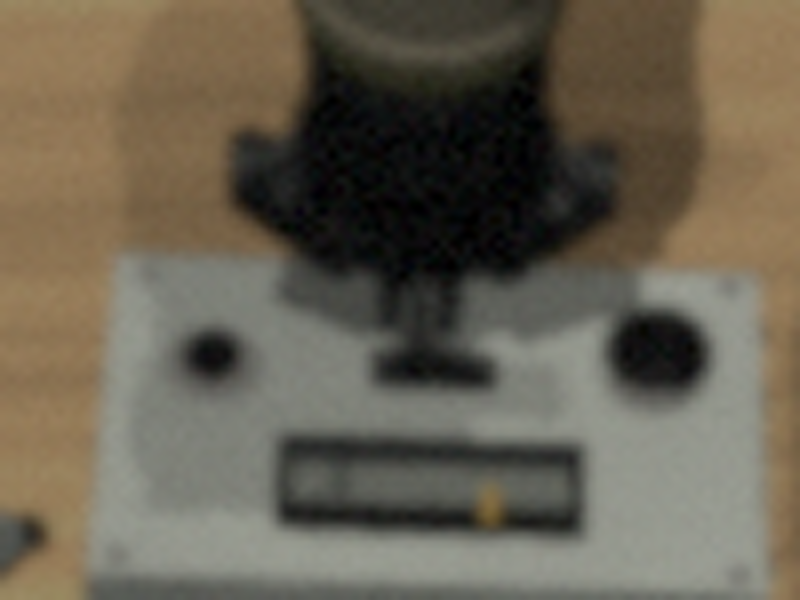

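Run:
```python
from h import *
s=observe(); print(s["time"],s["qpos"].round(2),s["position"])
```

```text
7.05 [ 0.2   0.6  -0.02  2.05  0.03  0.5   1.64] [ 555.36701004 -160.03231872   80.32909807]
```

Call:
carry_out --deltas '[0, 0, 0, 0.17, 0, 0, 0, 0, 0.34, 0, 0, 0, 0, 0.51, 0, 0, 0, 0, 0.68, 0, 0, 0, 0, 0.85, 0, 0, 0, 0, 1.02, 0, 0, 0, 0, 1.19, 0, 0, 0, 0, 1.36, 0, 0, 0, 0, 1.5, 0, 0, 0, 0.005, 1.57, 0, 0, 0, 0.01, 1.57, 0, 0, 0, 0.015, 1.57, 0, 0, 0, 0.015, 1.57, 0]'

```text
time: 8.68
position: [555.1, -160.1, 64.9]
orientation: [[0.085, 0.996, -0.001], [0.996, -0.085, 0.0], [0.0, -0.001, -1.0]]
wrist_force: [0.0, 0.0, -1.0]
grip_width: 0.2
gripper_force: 0.0
```

```bash
cat > g.py <<'E'
from h import *
im,d=get_image("wrist"); s=observe(); print(s["time"],s["position"].round(2),s["wrist_force"].round(2))
vs=np.arange(272,320,3)
for u in (312,331):
    o,r=ray("wrist",np.c_[np.full(len(vs),u),vs]); p=o+d[vs,u][:,None]*r
    print(u,[(int(v),*((x-s["position"])@s["orientation"]).round(1).tolist()) for v,x in zip(vs,p)])
cv2.imwrite("pics/w3.png",im[:,:,::-1])
E
python3 g.py
```

```text
8.725 [ 555.23 -160.16   65.15] [-0.77 -0.42  0.52]
312 [(272, 14.4, -4.0, -15.2), (275, 12.9, -4.0, -14.8), (278, 11.7, -4.0, -15.4), (281, 10.5, -4.0, -15.8), (284, 9.8, -4.0, -17.5), (287, 7.8, -4.1, -16.2), (290, 11.0, -3.8, -26.1), (293, 11.5, -3.7, -29.9), (296, 11.6, -3.7, -32.9), (299, 11.3, -3.6, -34.8), (302, 10.6, -3.6, -36.0), (305, 10.7, -3.6, -38.6), (308, 11.3, -3.5, -42.1), (311, 11.1, -3.4, -44.0), (314, 10.9, -3.4, -45.9), (317, 10.6, -3.4, -47.4)]
331 [(272, 13.7, 4.2, -13.6), (275, 12.2, 4.2, -13.1), (278, 10.0, 4.3, -11.4), (281, 8.7, 4.3, -11.7), (284, 7.8, 4.2, -13.0), (287, 6.1, 4.3, -12.3), (290, 11.0, 3.9, -26.1), (293, 11.1, 3.8, -29.1), (296, 11.1, 3.7, -31.9), (299, 10.8, 3.6, -33.9), (302, 11.4, 3.5, -37.5), (305, 11.4, 3.5, -39.9), (308, 10.8, 3.4, -41.2), (311, 11.4, 3.3, -44.6), (314, 10.6, 3.3, -45.3), (317, 11.1, 3.2, -48.5)]
```

View pics/w3.png

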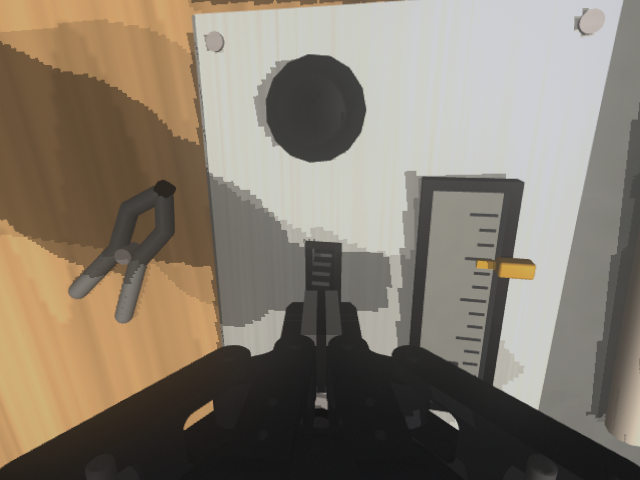

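The camera is now on the left: stop (316,107), wheel slot (323,265), fingertips ending at row 290, rider (510,267). The finger end is still about 10 mm above the wheel. I'll check that the knuckles clear the rider.

Run:
```python
from h import *
im,d=get_image("wrist"); s=observe()
for u,v in [(355,330),(362,345),(405,350),(445,358),(445,370),(500,385),(560,420),(520,268),(490,264)]:
    o,r=ray("wrist",[(u,v)]); p=o+d[v,u]*r[0]; print((u,v),((p-s["position"])@s["orientation"]).round(1),p.round(1))
```

```text
(355, 330) [  7.   11.5 -50. ] [ 567.4 -154.3  115.3]
(362, 345) [ 12.4  11.9 -67.7] [ 568.2 -148.9  132.9]
(405, 350) [ 12.9  23.9 -71. ] [ 580.2 -149.4  136.3]
(445, 358) [-17.7  51.1 -30.6] [ 604.7 -182.2   95.9]
(445, 370) [ 11.8  33.  -78.6] [ 589.2 -151.3  143.9]
(500, 385) [-34.7  78.4 -25.6] [ 630.4 -201.5   90.9]
(560, 420) [-50.7 105.6 -28.5] [ 656.2 -219.7   93.8]
(520, 268) [ 27.1  68.8 -43. ] [ 626.2 -139.1  108.3]
(490, 264) [ 25.7  62.  -35.3] [ 619.3 -140.   100.6]
```

Call:
carry_out --deltas '[0, 0, 0.002, 0, 0, 0, 0, 0.004, 0, 0, 0, 0, 0.005, 0, 0, 0, 0, 0.005, 0, 0]'

```text
time: 9.28
position: [555.4, -160.1, 60.4]
orientation: [[0.086, 0.996, 0.0], [0.996, -0.086, 0.0], [0.0, 0.0, -1.0]]
wrist_force: [0.1, -0.5, 2.4]
grip_width: -0.1
gripper_force: 1.0
```

Call:
carry_out --deltas '[0, 0, 0, 0, 0]'

```text
time: 9.4
position: [555.4, -160.1, 60.4]
orientation: [[0.086, 0.996, 0.0], [0.996, -0.086, -0.0], [-0.0, 0.0, -1.0]]
wrist_force: [-0.5, 0.1, 2.2]
grip_width: 0.0
gripper_force: 1.0
```

Call:
carry_out --deltas '[0, 0, -0.001, 0, 0, 0, 0, -0.001, 0, 0]'

```text
time: 9.65
position: [555.4, -160.0, 61.3]
orientation: [[0.086, 0.996, 0.0], [0.996, -0.086, -0.0], [-0.0, 0.0, -1.0]]
wrist_force: [-0.6, -0.3, -0.3]
grip_width: 0.2
gripper_force: 0.0
```

Call:
carry_out --deltas '[0, 0, 0.0007, 0, 0, 0, 0, 0.0013, 0, 0, 0, 0, 0.0013, 0, 0]'

```text
time: 10.02
position: [555.5, -160.1, 60.2]
orientation: [[0.086, 0.996, 0.0], [0.996, -0.086, 0.0], [0.0, 0.0, -1.0]]
wrist_force: [-1.1, -0.4, 3.4]
grip_width: 0.2
gripper_force: 2.2
```

Call:
carry_out --deltas '[0, 0, 0.0003, 0, 0, 0, 0, 0.0003, 0, 0]'

```text
time: 10.28
position: [555.5, -160.1, 60.0]
orientation: [[0.086, 0.996, 0.0], [0.996, -0.086, 0.0], [0.0, 0.0, -1.0]]
wrist_force: [-0.9, -0.1, 8.5]
grip_width: -0.3
gripper_force: 3.4
```

Call:
carry_out --deltas '[0.001, 0, 0, 0, 0, 0.002, 0, 0, 0, 0, 0.003, 0, 0, 0, 0, 0.004, 0, 0, 0, 0]'

```text
time: 10.78
position: [555.8, -157.2, 60.1]
orientation: [[0.087, 0.996, 0.001], [0.996, -0.087, -0.001], [-0.001, 0.001, -1.0]]
wrist_force: [-1.7, -2.8, 6.8]
grip_width: 0.2
gripper_force: 3.1
```

Call:
carry_out --deltas '[0.0015, 0, 0, 0, 0, 0.003, 0, 0, 0, 0, 0.0045, 0, 0, 0, 0, 0.006, 0, 0, 0, 0]'

```text
time: 11.28
position: [556.3, -151.3, 60.1]
orientation: [[0.087, 0.996, 0.001], [0.996, -0.087, -0.001], [-0.001, 0.001, -1.0]]
wrist_force: [-2.1, -2.3, 6.0]
grip_width: 0.3
gripper_force: 3.1
```

Call:
carry_out --deltas '[0.001, 0, 0, 0, 0, 0.002, 0, 0, 0, 0, 0.003, 0, 0, 0, 0]'

```text
time: 11.65
position: [556.6, -148.2, 60.1]
orientation: [[0.087, 0.996, 0.001], [0.996, -0.087, -0.001], [-0.001, 0.001, -1.0]]
wrist_force: [-1.5, -2.9, 4.9]
grip_width: 0.2
gripper_force: 2.8
```

Call:
carry_out --deltas '[0, 0, -0.002, 0, 0, 0, 0, -0.003, 0, 0, -0.008, 0, -0.003, 0, 0, -0.016, 0, -0.003, 0, 0, -0.016, 0, -0.003, 0, 0, -0.016, 0, -0.0015, 0, 0, -0.016, 0, -0.0006, 0, 0, -0.016, 0, -0.0003, 0, 0, -0.016, 0, 0, 0, 0, -0.016, 0, 0, 0, 0]'

```text
time: 12.9
position: [555.2, -163.0, 60.0]
orientation: [[0.086, 0.996, 0.0], [0.996, -0.086, 0.0], [0.0, 0.0, -1.0]]
wrist_force: [-0.0, -0.5, 5.6]
grip_width: 0.1
gripper_force: 2.5
```

Call:
carry_out --deltas '[0.0015, 0, 0, 0, 0, 0.003, 0, 0, 0, 0, 0.0045, 0, 0, 0, 0, 0.006, 0, 0, 0, 0, 0.0075, 0, 0, 0, 0, 0.009, 0, 0, 0, 0]'

```text
time: 13.65
position: [555.9, -154.8, 60.1]
orientation: [[0.087, 0.996, 0.001], [0.996, -0.087, -0.001], [-0.001, 0.001, -1.0]]
wrist_force: [-1.4, -2.2, 6.6]
grip_width: -0.1
gripper_force: 3.4
```

Call:
carry_out --deltas '[0.0015, 0, 0, 0, 0, 0.003, 0, 0, 0, 0, 0.0045, 0, 0, 0, 0, 0.006, 0, 0, 0, 0, 0.007, 0, 0, 0, 0, 0.008, 0, 0, 0, 0]'

```text
time: 14.4
position: [556.9, -146.7, 60.0]
orientation: [[0.086, 0.996, 0.001], [0.996, -0.086, -0.001], [-0.001, 0.001, -1.0]]
wrist_force: [0.3, -1.7, 5.2]
grip_width: -0.1
gripper_force: 2.5
```

Call:
carry_out --deltas '[0, 0, -0.002, 0, 0, 0, 0, -0.003, 0, 0, -0.008, 0, -0.003, 0, 0, -0.017, 0, -0.003, 0, 0, -0.017, 0, -0.003, 0, 0, -0.017, 0, -0.0015, 0, 0, -0.017, 0, -0.0006, 0, 0, -0.017, 0, -0.0003, 0, 0, -0.017, 0, 0, 0, 0, -0.017, 0, 0, 0, 0]'

```text
time: 15.65
position: [555.2, -163.0, 59.9]
orientation: [[0.086, 0.996, 0.0], [0.996, -0.086, 0.0], [0.0, 0.0, -1.0]]
wrist_force: [-0.4, 0.1, 4.9]
grip_width: 0.1
gripper_force: 2.5
```

Call:
carry_out --deltas '[0.0015, 0, 0, 0, 0, 0.003, 0, 0, 0, 0, 0.0045, 0, 0, 0, 0, 0.006, 0, 0, 0, 0, 0.0075, 0, 0, 0, 0, 0.009, 0, 0, 0, 0]'

```text
time: 16.4
position: [555.9, -154.8, 60.1]
orientation: [[0.087, 0.996, 0.001], [0.996, -0.087, -0.001], [-0.001, 0.001, -1.0]]
wrist_force: [-1.4, -2.6, 7.2]
grip_width: -0.0
gripper_force: 3.4
```

Call:
carry_out --deltas '[0.0015, 0, 0, 0, 0, 0.003, 0, 0, 0, 0, 0.0045, 0, 0, 0, 0, 0.006, 0, 0, 0, 0, 0.007, 0, 0, 0, 0, 0.008, 0, 0, 0, 0]'

```text
time: 17.15
position: [556.9, -146.7, 60.0]
orientation: [[0.086, 0.996, 0.001], [0.996, -0.086, -0.001], [-0.001, 0.001, -1.0]]
wrist_force: [-1.0, -1.3, 5.6]
grip_width: -0.1
gripper_force: 2.5
```

Call:
carry_out --deltas '[0, 0, -0.002, 0, 0, 0, 0, -0.003, 0, 0, -0.008, 0, -0.003, 0, 0, -0.017, 0, -0.003, 0, 0, -0.017, 0, -0.003, 0, 0, -0.017, 0, -0.0015, 0, 0, -0.017, 0, -0.0006, 0, 0, -0.017, 0, -0.0003, 0, 0, -0.017, 0, 0, 0, 0, -0.017, 0, 0, 0, 0]'

```text
time: 18.4
position: [555.2, -163.0, 60.0]
orientation: [[0.086, 0.996, 0.0], [0.996, -0.086, -0.0], [0.0, 0.0, -1.0]]
wrist_force: [-1.7, -0.4, 5.5]
grip_width: 0.0
gripper_force: 2.5
```

Call:
carry_out --deltas '[0.0015, 0, 0, 0, 0, 0.003, 0, 0, 0, 0, 0.0045, 0, 0, 0, 0, 0.006, 0, 0, 0, 0, 0.0075, 0, 0, 0, 0, 0.009, 0, 0, 0, 0]'

```text
time: 19.15
position: [555.9, -154.8, 60.1]
orientation: [[0.086, 0.996, 0.001], [0.996, -0.086, -0.001], [-0.001, 0.001, -1.0]]
wrist_force: [-2.5, -3.5, 7.5]
grip_width: -0.1
gripper_force: 3.4
```

Call:
carry_out --deltas '[0, 0, -0.003, 0, 0, 0, 0, -0.02, 0, 0, 0, 0, -0.05, 0, 0, -0.025, 0.02, -0.08, 0, 0, -0.055, 0.045, -0.09, 0, 0, -0.055, 0.045, -0.09, 0, 0, -0.055, 0.045, -0.09, 0, 0]'

```text
time: 20.02
position: [595.4, -212.0, 149.8]
orientation: [[0.086, 0.996, -0.001], [0.996, -0.086, 0.001], [0.001, -0.001, -1.0]]
wrist_force: [-0.9, 0.4, -0.2]
grip_width: 0.0
gripper_force: 0.0
```

Run:
```python
from h import *
c,M=T("wrist"); np.save("pics/w4M.npy",M); im,d=get_image("wrist"); s=observe(); print(s["time"],s["position"],s["wrist_force"],M[:3,3])
cv2.imwrite("pics/w4.png",im[:,:,::-1]); np.save("pics/w4.npy",d)
q=np.load("pics/panel.npz"); n=q["R"][:,2]
def pr(p):
    k=np.linalg.inv(M)@np.r_[p,1]; return cv2.projectPoints(np.array([[k[0],-k[1],-k[2]]]),np.zeros(3),np.zeros(3),K(c),np.array(c["dist_coeffs"]))[0].ravel()
wc=np.array([556.7,-154.3,80.3]); u,v=pr(wc+q["R"]@[55,5,0]).astype(int); x0=max(u-60,0); y0=max(v-85,0)
print(u,v,x0,y0); cv2.imwrite("pics/w4c.png",cv2.resize(im[y0:y0+150,x0:x0+120,::-1],None,fx=4,fy=4,interpolation=cv2.INTER_CUBIC))
```

```text
20.075 [ 595.27500432 -211.65168002  149.58686114] [-0.63050425  0.72800701  0.06107531] [ 601.4936036  -137.27654765  314.64480904]
338 152 278 67
```

View pics/w4c.png

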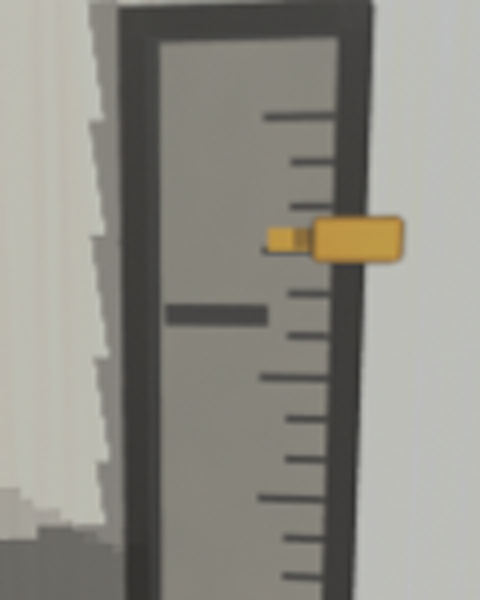

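The crop shows the pointer at 7.5 divisions and the rider at about 9.25.

Run:
```python
from h import *
M=np.load("pics/w4M.npy"); d=np.load("pics/w4.npy"); q=np.load("pics/panel.npz"); R=q["R"]; n=R[:,2]; wc=np.array([556.7,-154.3,80.3])
def on(uv,h):
    o,r=ray("wrist",[uv],M); r=r[0]; p0=np.array([0,0,q["c"][2]])+h*n; return (R.T@(o+r*(n@(p0-o))/(n@r)-wc)).round(2)
tk=lambda h:[on((278+265/4,67+y/4),h)[1] for y in (117,250,378,498)]
for h in (4,6,8): print(h,"ticks",tk(h),"ptr",on((345,67+315/4),h))
for h in (10,13,16): print(h,"rider",on((345,67+239/4),h))
print([d[127,x] for x in (330,340,344,347)], d[146,340])
```

```text
4 ticks [np.float64(35.57), np.float64(17.86), np.float64(-0.07), np.float64(-17.72)] ptr [58.49  8.87 -1.03]
6 ticks [np.float64(35.44), np.float64(17.88), np.float64(0.11), np.float64(-17.37)] ptr [58.79  8.97  0.97]
8 ticks [np.float64(35.3), np.float64(17.91), np.float64(0.3), np.float64(-17.02)] ptr [59.09  9.08  2.97]
10 rider [59.2  19.39  4.97]
13 rider [59.66 19.41  7.97]
16 rider [60.11 19.43 10.97]
[np.float32(210.64217), np.float32(207.65158), np.float32(209.10039), np.float32(205.73161)] 211.58401
```

Call:
carry_out --deltas '[0.024, -0.022, 0.01, 0, 0, 0.0475, -0.045, 0.04, 0, 0, 0.0475, -0.045, 0.07, 0, 0, 0.0475, -0.045, 0.083, 0, 0, 0.0475, -0.045, 0.087, 0, 0, 0.0475, -0.045, 0.087, 0, 0, 0.0475, -0.045, 0.0885, 0, 0, 0.0475, -0.045, 0.0894, 0, 0, 0.0475, -0.045, 0.0897, 0, 0, 0.0475, -0.045, 0.09, 0, 0, 0.0475, -0.045, 0.09, 0, 0]'

```text
time: 21.45
position: [555.6, -161.7, 60.1]
orientation: [[0.086, 0.996, 0.001], [0.996, -0.086, -0.0], [-0.0, 0.001, -1.0]]
wrist_force: [-0.0, -0.5, 5.3]
grip_width: -0.4
gripper_force: 2.6
```

Call:
carry_out --deltas '[0.0015, 0, 0, 0, 0, 0.003, 0, 0, 0, 0, 0.0045, 0, 0, 0, 0, 0.006, 0, 0, 0, 0, 0.0075, 0, 0, 0, 0, 0.009, 0, 0, 0, 0]'

```text
time: 22.2
position: [556.3, -153.5, 60.1]
orientation: [[0.087, 0.996, 0.001], [0.996, -0.087, -0.001], [-0.001, 0.001, -1.0]]
wrist_force: [-1.3, -2.8, 6.1]
grip_width: -0.1
gripper_force: 3.0
```

Call:
carry_out --deltas '[0.0015, 0, 0, 0, 0, 0.003, 0, 0, 0, 0, 0.0045, 0, 0, 0, 0, 0.006, 0, 0, 0, 0, 0.006, 0, 0, 0, 0]'

```text
time: 22.82
position: [557.0, -147.2, 60.1]
orientation: [[0.086, 0.996, 0.001], [0.996, -0.086, -0.001], [-0.001, 0.001, -1.0]]
wrist_force: [-0.8, -2.3, 4.3]
grip_width: -0.2
gripper_force: 2.6
```

Call:
carry_out --deltas '[0, 0, -0.003, 0, 0, 0, 0, -0.02, 0, 0, 0, 0, -0.05, 0, 0, -0.03, 0.02, -0.08, 0, 0, -0.061, 0.045, -0.09, 0, 0, -0.061, 0.045, -0.09, 0, 0, -0.061, 0.045, -0.09, 0, 0]'

```text
time: 23.7
position: [595.5, -210.5, 149.8]
orientation: [[0.086, 0.996, -0.001], [0.996, -0.086, 0.001], [0.001, -0.001, -1.0]]
wrist_force: [-0.0, 0.6, -0.3]
grip_width: -0.2
gripper_force: 0.0
```

Run:
```python
from h import *
c,M=T("wrist"); np.save("pics/w5M.npy",M); im,d=get_image("wrist"); s=observe(); print(s["time"],s["position"],s["wrist_force"],M[:3,3])
cv2.imwrite("pics/w5.png",im[:,:,::-1])
x0,y0=278,67; cv2.imwrite("pics/w5c.png",cv2.resize(im[y0:y0+120,x0:x0+120,::-1],None,fx=5,fy=5,interpolation=cv2.INTER_CUBIC))
```

```text
23.75 [ 595.29363329 -210.04882597  149.54734795] [-0.6548662   0.23479402 -0.07530134] [ 601.56880229 -135.74405547  314.62744615]
```

View pics/w5c.png

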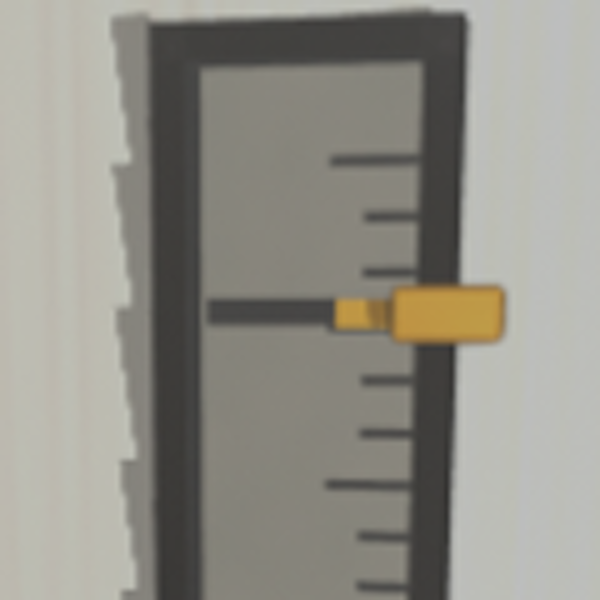

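The pointer and the rider tip line up (crop rows 312 and 314, under 0.4 mm apart). Next is the start button.

Call:
carry_out --deltas '[-0.011, -0.023, 0.0, 0, 0, -0.022, -0.047, 0.01, 0, 0, -0.022, -0.047, 0.04, 0, 0, -0.022, -0.047, 0.065, 0, 0, -0.022, -0.047, 0.08, 0, 0, -0.022, -0.047, 0.0835, 0, 0, -0.022, -0.047, 0.0835, 0, 0, -0.022, -0.047, 0.0835, 0, 0]'

```text
time: 24.75
position: [547.8, -229.3, 66.9]
orientation: [[0.086, 0.996, 0.001], [0.996, -0.086, -0.0], [-0.0, 0.001, -1.0]]
wrist_force: [0.1, 0.2, 0.3]
grip_width: 0.1
gripper_force: 0.0
```

Call:
carry_out --deltas '[0, 0, 0.0015, 0, 0, 0, 0, 0.003, 0, 0, 0, 0, 0.003, 0, 0]'

```text
time: 25.12
position: [547.4, -229.1, 63.2]
orientation: [[0.086, 0.996, -0.0], [0.996, -0.086, 0.0], [0.0, -0.0, -1.0]]
wrist_force: [-0.1, 1.1, 1.5]
grip_width: -0.1
gripper_force: 0.0
```

Call:
carry_out --deltas '[0, 0.0001, 0.0005, 0, 0, 0, 0.0002, 0.001, 0, 0, 0, 0.0002, 0.001, 0, 0]'

```text
time: 25.5
position: [547.6, -229.2, 62.2]
orientation: [[0.086, 0.996, 0.0], [0.996, -0.086, -0.0], [-0.0, 0.0, -1.0]]
wrist_force: [-1.0, 0.6, -0.5]
grip_width: -0.3
gripper_force: 0.1
```

Call:
carry_out --deltas '[0, 0.0001, 0.0005, 0, 0, 0, 0.0002, 0.001, 0, 0, 0, 0.0002, 0.001, 0, 0]'

```text
time: 25.88
position: [547.8, -229.2, 61.3]
orientation: [[0.086, 0.996, 0.0], [0.996, -0.086, -0.0], [0.0, 0.0, -1.0]]
wrist_force: [-1.0, 0.6, 1.8]
grip_width: 0.4
gripper_force: 1.0
```

Call:
carry_out --deltas '[0, 0.0001, 0.0005, 0, 0, 0, 0.0002, 0.001, 0, 0, 0, 0.0002, 0.001, 0, 0]'

```text
time: 26.25
position: [548.0, -229.2, 60.2]
orientation: [[0.086, 0.996, 0.0], [0.996, -0.086, -0.0], [-0.0, 0.0, -1.0]]
wrist_force: [0.2, -0.6, 3.1]
grip_width: -0.3
gripper_force: 1.4
```

Call:
carry_out --deltas '[0, 0.0001, 0.0005, 0, 0, 0, 0.0002, 0.001, 0, 0, 0, 0.0002, 0.001, 0, 0]'

```text
time: 26.62
position: [548.2, -229.2, 59.2]
orientation: [[0.086, 0.996, 0.0], [0.996, -0.086, -0.0], [-0.0, 0.0, -1.0]]
wrist_force: [-0.5, 0.5, 3.0]
grip_width: -0.5
gripper_force: 1.8
```

Call:
carry_out --deltas '[0, 0.0001, 0.0005, 0, 0, 0, 0.0002, 0.001, 0, 0, 0, 0.0002, 0.001, 0, 0]'

```text
time: 27.0
position: [548.5, -229.2, 58.2]
orientation: [[0.086, 0.996, 0.0], [0.996, -0.086, -0.0], [-0.0, 0.0, -1.0]]
wrist_force: [0.1, -0.1, 4.9]
grip_width: -0.3
gripper_force: 2.2
```

Call:
carry_out --deltas '[0, 0.0001, 0.0005, 0, 0, 0, 0.0001, 0.0005, 0, 0]'

```text
time: 27.25
position: [548.6, -229.3, 57.9]
orientation: [[0.086, 0.996, 0.0], [0.996, -0.086, 0.0], [0.0, 0.0, -1.0]]
wrist_force: [-1.5, 0.4, 6.6]
grip_width: 0.2
gripper_force: 3.5
```

Call:
carry_out --deltas '[0, 0, 0.0003, 0, 0, 0, 0, 0.0003, 0, 0]'

```text
time: 27.5
position: [548.6, -229.2, 57.8]
orientation: [[0.086, 0.996, 0.0], [0.996, -0.086, 0.0], [0.0, 0.0, -1.0]]
wrist_force: [-2.3, 0.9, 8.5]
grip_width: -0.2
gripper_force: 4.6
```

Call:
carry_out --deltas '[0, -0.0006, -0.003, 0, 0, 0, -0.0012, -0.006, 0, 0, 0, -0.002, -0.02, 0, 0, 0, -0.002, -0.05, 0, 0, 0, 0.03, -0.09, 0, 0, 0, 0.05, -0.092, 0, 0, 0, 0.05, -0.092, 0, 0, 0, 0.05, -0.092, 0, 0]'

```text
time: 28.5
position: [597.0, -233.3, 149.1]
orientation: [[0.086, 0.996, -0.001], [0.996, -0.086, 0.0], [0.0, -0.002, -1.0]]
wrist_force: [-0.2, 0.3, -0.9]
grip_width: -0.3
gripper_force: 0.0
```

Run:
```python
from h import *
c,M=T("wrist"); im,d=get_image("wrist"); s=observe(); print(s["time"],s["position"],s["wrist_force"])
cv2.imwrite("pics/w6.png",im[:,:,::-1])
q=np.load("pics/panel.npz"); R=q["R"]; n=R[:,2]
us,vs=np.meshgrid(np.arange(200,640,2),np.arange(0,280,2)); us=us.ravel();vs=vs.ravel()
o,r=ray("wrist",np.c_[us,vs]); p=o+d[vs,us][:,None]*r; L=(p-[0,0,q["c"][2]])@n
P=(p-[556.7,-154.3,80.3])@R
for nm,y in(("start",-74),("stop",72)):
    k=np.hypot(P[:,0],P[:,1]-y)<6; print(nm,k.sum(),np.median(L[k]) if k.any() else None)
# rider & pointer vs previous: yellow and dark pixels in panel coordinates
rgb=im[vs,us].astype(int); k=(rgb[:,0]-rgb[:,2]>60)&(P[:,0]>40)&(abs(P[:,1])<45); print("rider y",np.median(P[k,1]),k.sum())
k=(rgb.max(1)<85)&(P[:,0]>46)&(P[:,0]<56)&(abs(P[:,1])<36); print("ptr y",np.median(P[k,1]),k.sum())
```

```text
28.55 [ 596.92752401 -233.40991757  149.04234167] [ 0.29774899 -0.26148711  0.71263811]
start 62 7.88560627243462
stop 0 None
rider y 0.63383518937233 3993
ptr y 19.154472189599133 20
```

```bash
python3 -c "from h import *; print(hand_in())"
```

```text
the job is handed in; nothing more can be done
None
```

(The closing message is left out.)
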